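# Fit the snug spacer block into the alignment jig

### The arm

A 6-joint arm with a two-finger parallel gripper is mounted at the origin on a cart in front of the work surface, level with it; the furniture and walls round the work are solid. World frame = base frame: x ahead of the robot, y to its left, z up, the work surface at z = 0. Lengths are in mm, angles in rad, forces in N, time in s.
With the tool pointing down it reaches from about 350 to 850 mm from the base axis. Payload 8.1 kg.
Tool frame: the origin (TCP) lies midway between the tips of the shut fingers; the grasp point (between the pads) lies 19 mm behind it; z points along the fingers, y is the line along which they close (so a half turn about z gives the same grasp; the last joint's range is limited). The gripper opens to 85 mm and grips with 20 to 120 N. Pads are 22 mm wide; open, the fingers measure 114 mm over their backs; the gripper's body (76 mm by 85 mm) begins 54 mm behind the grasp point. The pads swing forward as they close: fully open they stand 13 mm farther back than shut.
Start: joints at [-1.217, 0.13, 1.488, -0, 1.523, -0.085], TCP at [254.932, -543.153, 231.292] pointing down, gripper open.
Joint ranges: [-2.96, 2.96], [-0.89, 2.26], [0.02, 2.5], [-1.34, 4.48], [0, 2.73], [-2.66, 2.66]. Speed limits (rad/s): [2.39, 2.39, 2.79, 3.14, 3.14, 3.14].

### API

Orientations are given as a unit quaternion [x, y, z, w].
In Python, from station import ctrl, imaging, ticket gives the robot as it stands (ctrl), with the cameras (imaging) and the job (ticket).
- The arm moves only by the tool hand_motion, called after "Request:" in YAML: its name, and indented under it one key for each argument. Schema: {"type":"object","properties":{"increments":{"type":"object","properties":{"moves":{"type":"array","items":{"type":"array","items":{"type":"number"},"minItems":6,"maxItems":6},"minItems":1,"maxItems":12}},"additionalProperties":false,"required":["moves"]},"aperture":{"type":"number"},"grip_force":{"type":"number"},"only":{"type":"string"},"quiet":{"type":"boolean"},"lines":{"type":"string"}},"required":["increments"],"additionalProperties":false}. increments is an object whose key "moves" holds a list of rows, 1 to 12 of them, each of 6 numbers: dx, dy, dz in shares of the most that a row can go, 1 being 62.5 mm, then a rotation vector rx, ry, rz in shares of 90 degrees (1.0 is 90 degrees); each row shifts and turns the commanded pose from where the row before left it, along the tool's axes as they then stand; what a row does not reach is not made up. A row lasts 1/8 s, in which the tool goes at most 62.5 mm and 0.188 rad, less where a joint would pass 70% of its speed; a pose out of reach is approached as far as the arm can. aperture is the opening from 0.0 (shut) to 1.0 (fully open), set as the call begins (left out keeps the last). The fingers move at their own pace and stop on an object; grip_force is the grip in N (left out, the last holds). Time passes only in rows, so rows that do not move let the fingers close. The tool returns the time, the measured TCP pose, the force, the opening and the grip force at its end. only (a regular expression) keeps the lines of the reply that match it, lines (a string "A,B") keeps lines A to B, and quiet returns only ok. Input that does not fit is refused with a message, and nothing moves.
- ctrl.sense(): the state, without advancing time (a new reading comes with each control period).
- imaging.snapshot(name): name is "scene" or "top" or "wrist"; returns a dict with "image" (480x640x3 uint8, red, green, blue), "fov_y" (degrees; the focal length in pixels is half the picture's height over the tangent of half this angle, whatever the lens; pixels are square), "cx", "cy" (the principal point, pixels), "cam_to_world" (4x4, takes a point from camera to world coordinates). Camera axes: x right, y down, z forward; pixel columns grow to the right and rows downward; lengths in mm; the calibration is good to about 2 mm. A picture is of the moment at which its call begins. There is no depth.
- ticket.close_job(): hands the job in; it is judged then, once.
The state is a dict: "time_s": time; "q": joint angles; "qd": joint speeds; "joint_torque": joint torques, N m; "position": TCP position; "orientation": TCP orientation; "force": force on the tool from outside, world axes, zero at the start; "wrist_torque": the same for the moment, N m; "opening": opening from 0.0 (shut) to 1.0 (fully open); "finger_force": force on a finger pad.
Only numpy, scipy, OpenCV 4.12 (cv2) and the standard library are available. Lean on these libraries where they do the work, as an engineer would, in place of code of your own. Each camera call takes 0.05 s, during which the arm holds its last target. There are 200 camera calls.

### The job

One of the three spacer blocks fills the gap between the two jaws of the small blue alignment jig snugly; the others are too thin or too thick. Take that one and set it upright in the gap, all the way down on the jig's base, lengthwise along the gap and about centred in it. The other two blocks must stand upright on the table at the end.

Things in the scene. Friction and masses are not known exactly. Their poses are not given: they have to be found in the camera images.
- jig: Fixed jig: blue base plate 56 x 92 x 10 mm with two aluminium jaws, 40 long (x), 24 thick (y), tops at z 34. The gap between them, 26 wide (y), runs along x, open at both ends; its top 6 mm flare at 45 degrees to 38. Origin: underside of the plate, below the gap's middle, z up; gap floor at z 10. Fixed bottles up to 290 mm tall stand round it (60 mm off) and on the way: carry over them.
- spacer_green: Green spacer block standing on the table: 44 mm long (x), 16 mm thick (y), 28 mm high, about 60 to 130 g, with a black upright grip centred on top, 24 mm (x) by 14 mm (y) and 34 mm high (whole height 62 mm). Origin: centre of its underside; z up.
- spacer_orange: Orange spacer block standing on the table: 44 mm long (x), 24 mm thick (y), 28 mm high, about 60 to 130 g, with a black upright grip centred on top, 24 mm (x) by 14 mm (y) and 34 mm high (whole height 62 mm). Origin: centre of its underside; z up.
- spacer_yellow: Yellow spacer block standing on the table: 44 mm long (x), 32 mm thick (y), 28 mm high, about 60 to 130 g, with a black upright grip centred on top, 24 mm (x) by 14 mm (y) and 34 mm high (whole height 62 mm). Origin: centre of its underside; z up.

How it is judged:
By the outcome, as a careful person would: the job done as asked, in the order asked, and still so for the second after the job is handed in, with the robot touching nothing.
It also fails if it takes over 45 s, if anything falls off the work surface, if the arm or the gripper's body presses on something with over 40 N, if the wrist force passes 120 N, or if a joint passes its speed limit or range.

## Working session

There is one attempt and no reset: what is moved stays moved. The work goes in short steps, Python scripts to look and compute and a tool call to move; the robot and the scene stay as the last step left them, time stands still between calls to the robot, and variables do not carry over. Pictures are saved under pics/ and viewed, at most 10 in all, crops included, and the job is handed in when it is done.

```bash
ls; mkdir -p pics
```

Run:
```python
from station import ctrl, imaging, ticket
import cv2,numpy as np
s=ctrl.sense();print(s['time_s'],s['position'],s['orientation'],s['opening'])
for n in("scene","top"):
    d=imaging.snapshot(n);cv2.imwrite(f"pics/{n}1.png",d["image"][:,:,::-1])
    print(n,d["fov_y"],d["cx"],d["cy"],np.round(d["cam_to_world"],4).tolist())
```

```text
pics
station.py
0.0 [ 254.71678753 -542.62141896  230.21679575] [ 9.76034244e-01  2.17614890e-01 -1.28825067e-04 -9.47087387e-04] 0.9981919238289426
scene 46.597044406264786 314.3274018470111 233.37596345906886 [[0.8447, -0.2411, 0.4779, -20.39], [-0.535, -0.352, 0.7681, -856.5086], [-0.017, -0.9044, -0.4263, 448.2194], [0.0, 0.0, 0.0, 1.0]]
top 48.755389192993114 315.8167116992033 245.35965684728714 [[-0.0145, -0.9796, 0.2005, 258.7391], [-0.9999, 0.0132, -0.0078, -122.3582], [0.005, -0.2006, -0.9797, 907.0301], [0.0, 0.0, 0.0, 1.0]]
```

View pics/scene1.png

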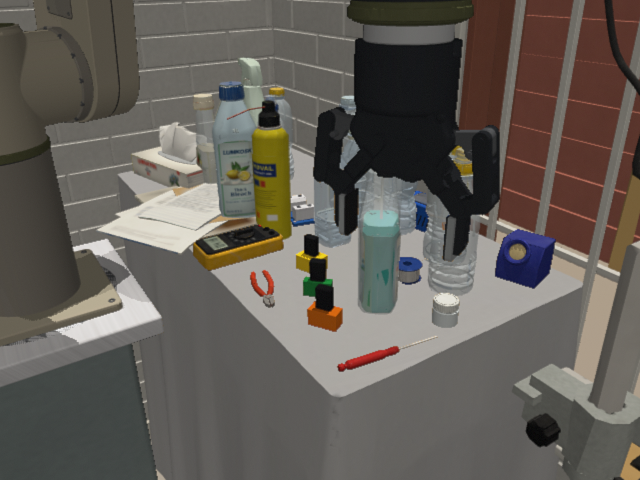

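View pics/top1.png

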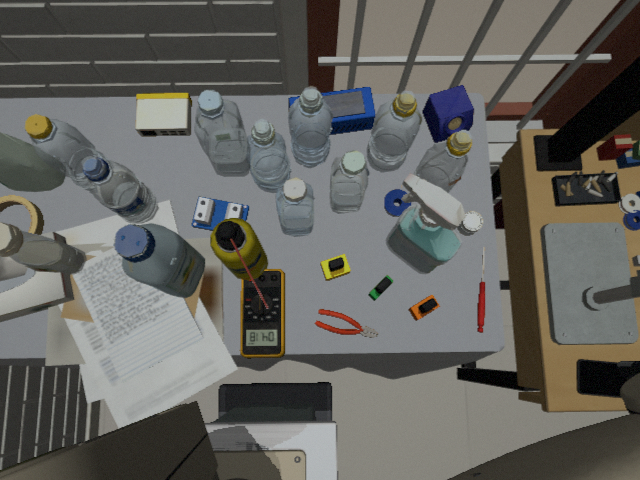

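The top view shows yellow at (335,267), green (380,288), orange (424,307) and the jig at (220,213). I'll enlarge orange and the jig.

Run:
```python
import cv2,numpy as np
im=cv2.imread("pics/top1.png")
a=cv2.resize(im[190:235,185:260],(800,480),interpolation=cv2.INTER_CUBIC)  # 10.667x
cv2.imwrite("pics/jig.png",a)
b=cv2.resize(im[285:330,390:465],(800,480),interpolation=cv2.INTER_CUBIC)
cv2.imwrite("pics/or.png",b)
```

```text
(no output)
```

View pics/jig.png

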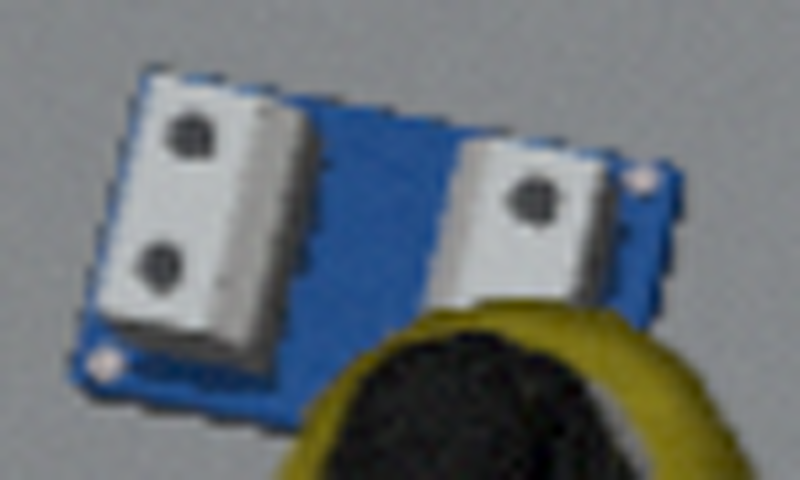

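View pics/or.png

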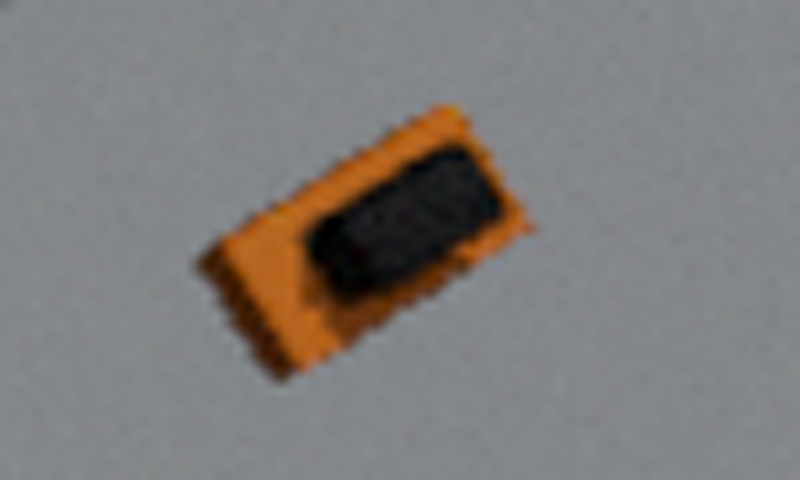

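Crop shows jaw-top corners (e.g. (150,80), (100,307), (487,140), (607,160)) and plate corners (683,165), (75,375). The orange block's top corners are (452,105), (530,230), (295,375), (225,245), with the grip top's right end at (465,145)/(503,212). I'll fit poses to these.

Create fit.py:
```python
from station import ctrl, imaging, ticket
import numpy as np
from scipy.optimize import least_squares
from scipy.spatial.transform import Rotation as R
def proj(d,P):
    T=np.array(d["cam_to_world"]);f=240/np.tan(np.radians(d["fov_y"]/2))
    p=(np.asarray(P)-T[:3,3])@T[:3,:3]
    return np.c_[f*p[:,0]/p[:,2]+d["cx"],f*p[:,1]/p[:,2]+d["cy"]]
def pts(M,x):
    M=np.array(M,float);c,s=np.cos(x[2]),np.sin(x[2])
    return np.c_[x[0]+c*M[:,0]-s*M[:,1],x[1]+s*M[:,0]+c*M[:,1],M[:,2]]
def fit(d,M,uv,x0):
    r=least_squares(lambda x:(proj(d,pts(M,x))-uv).ravel(),x0,x_scale=[10,10,.1],loss='soft_l1')
    return r.x,np.round(proj(d,pts(M,r.x))-uv,1).tolist()
```

Run:
```python
from fit import *
d=imaging.snapshot("top");k=800/75
uv=np.array([(150,80),(100,307),(262,103),(207,330),(487,140),(607,160),(683,165),(75,375)])/k+[185-.45,190-.45]
M=[(20,37,34),(-20,37,34),(20,19,34),(-20,19,34),(20,-19,34),(20,-37,34),(28,-46,10),(-28,46,10)]
print("jig",*fit(d,M,uv,[430,50,0]))
uv=np.array([(452,105),(530,230),(295,375),(225,245),(468,143),(505,212)])/k+[390-.45,285-.45]
for a in(-1.,):
  # +x image right-up
  M=[(22,12,28),(22,-12,28),(-22,-12,28),(-22,12,28),(12,7,62),(12,-7,62)]
  print("or",*fit(d,M,uv,[330,-250,a]))
s=ctrl.sense();print(s['position'],R.from_quat(s['orientation']).as_matrix().round(3).tolist())
```

```text
jig [ 4.98372442e+02  3.74164394e+01 -2.04541281e-01] [[0.4, -0.5], [-0.4, 0.5], [0.1, -0.7], [-0.1, 0.2], [0.7, -0.1], [-0.2, -0.1], [0.4, -0.1], [-1.1, 0.9]]
or [ 332.22580529 -308.06959111   -1.05511893] [[-0.1, -0.5], [0.5, 0.3], [0.1, 0.2], [-1.1, -0.2], [-0.5, -0.5], [0.8, 0.6]]
[ 254.79710999 -542.73272464  230.46168541] [[0.905, 0.425, -0.001], [0.425, -0.905, 0.001], [0.0, -0.001, -1.0]]
```

Run:
```python
from fit import *
import cv2
im=cv2.imread("pics/scene1.png");t=cv2.imread("pics/top1.png")
cv2.imwrite("pics/c1.png",np.hstack([cv2.resize(im[90:340,290:490],(400,500),interpolation=2),cv2.resize(t[160:340,310:490],(400,500)[::1] if 0 else (400,500),interpolation=2)]))
def ray(d,u,v,z):
    T=np.array(d["cam_to_world"]);f=240/np.tan(np.radians(d["fov_y"]/2))
    r=T[:3,:3]@np.array([(u-d["cx"])/f,(v-d["cy"])/f,1]);return (T[:3,3]+r*(z-T[2,3])/r[2]).round(0)
d=imaging.snapshot("scene");e=imaging.snapshot("top")
for n,u,v in(("tealL",359,305),("tealR",397,305),("tealfront",378,311),("yelL",257,235),("yelR",290,235),("orange front bottom",327,328)):print(n,ray(d,u,v,0))
for n,u,v in(("yeltop",230,232),("tealhead",430,200),("teal shoulder low corner",425,268)):print(n,[ray(e,u,v,z) for z in(0,150,200,250)])
```

```text
tealL [ 404. -296.    0.]
tealR [ 450. -327.    0.]
tealfront [ 417. -324.    0.]
yelL [389.   6.   0.]
yelR [441. -29.   0.]
orange front bottom [ 332. -319.   -0.]
yeltop [array([470.,  21.,   0.]), array([435.,  -3., 150.]), array([424., -11., 200.]), array([412., -19., 250.])]
tealhead [array([ 524., -334.,    0.]), array([ 480., -299.,  150.]), array([ 466., -287.,  200.]), array([ 451., -276.,  250.])]
teal shoulder low corner [array([ 402., -318.,    0.]), array([ 378., -286.,  150.]), array([ 370., -275.,  200.]), array([ 362., -264.,  250.])]
```

View pics/c1.png

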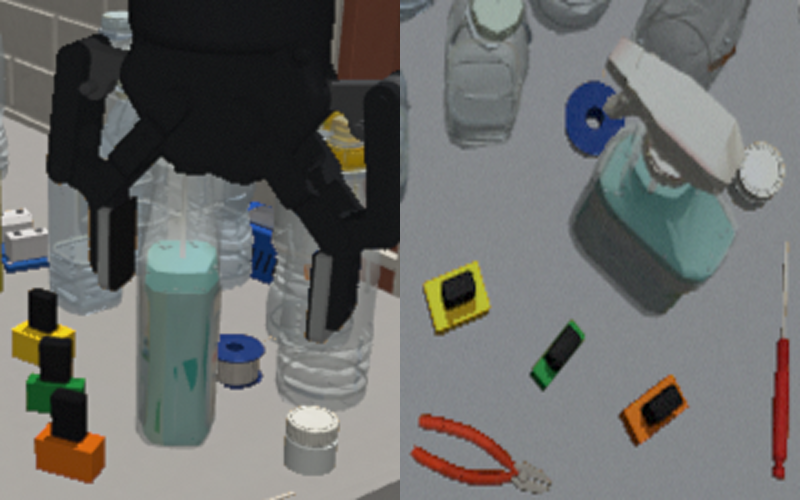

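Teal bottle's near base corner is about (402,-318), some 70 mm beyond the orange block, so a partly open gripper should clear it. I'll go above orange, then turn.

Units first: shifts go in shares of 62.5 mm and turns go in shares of 90 degrees. So -37 mm is -0.592, 35 mm is 0.56.

Request:
hand_motion:
  increments: {"moves": [[0.4, -0.4, 0.16, 0, 0, 0], [0.56, -0.592, 0.256, 0, 0, 0], [0.56, -0.592, 0.256, 0, 0, 0], [0.56, -0.592, 0.256, 0, 0, 0], [0.4, -0.448, 0.224, 0, 0, 0], [0.224, -0.24, 0.128, 0, 0, 0]]}
  aperture: 0.55
  grip_force: 60

```text
time_s: 1.0
position: [332.0, -307.2, 150.3]
orientation: [0.976, 0.218, -0.0, -0.001]
force: [0.5, -0.5, -0.2]
opening: 0.548
finger_force: 0.0
```

Request:
hand_motion:
  increments: {"moves": [[0, 0, 0, 0, 0, -0.1146], [0, 0, 0, 0, 0, -0.1146], [0, 0, 0, 0, 0, -0.1146], [0, 0, 0, 0, 0, -0.1146], [0, 0, 0, 0, 0, -0.1146], [0, 0, 0, 0, 0, -0.1146], [0, 0, 0, 0, 0, -0.1146], [0, 0, 0, 0, 0, -0.1146], [0, 0, 0, 0, 0, -0.1146], [0, 0, 0, 0, 0, -0.0178], [0, 0, 0, 0, 0, 0]]}

```text
time_s: 2.38
position: [331.8, -309.3, 151.3]
orientation: [0.505, 0.863, 0.0, -0.0]
force: [-0.2, -0.6, 0.6]
opening: 0.551
finger_force: 0.0
```

Run:
```python
from fit import *
import cv2
d=imaging.snapshot("wrist");cv2.imwrite("pics/w1.png",d["image"][:,:,::-1])
s=ctrl.sense();print(s['position'],R.from_quat(s['orientation']).as_matrix().round(3).tolist(),s['force'],s['q'])
for yaw in(332.2,):
  x=[332.2,-308.1,-1.055];print(proj(d,pts([(22,12,28),(22,-12,28),(-22,-12,28),(-22,12,28),(12,7,62),(12,-7,62),(-12,-7,62),(-12,7,62)],x)).round(0).tolist())
```

```text
[ 331.86096214 -309.31238842  151.30224382] [[-0.491, 0.871, 0.0], [0.871, 0.491, -0.0], [-0.0, -0.0, -1.0]] [-0.23323777 -0.19150654 -1.02437059] [-8.63335724e-01 -2.24092621e-01  1.97899529e+00 -1.32037261e-05
  1.38665785e+00 -1.37618611e+00]
[[335.0, 257.0], [306.0, 257.0], [305.0, 205.0], [335.0, 205.0], [330.0, 258.0], [311.0, 259.0], [311.0, 226.0], [330.0, 226.0]]
```

View pics/w1.png

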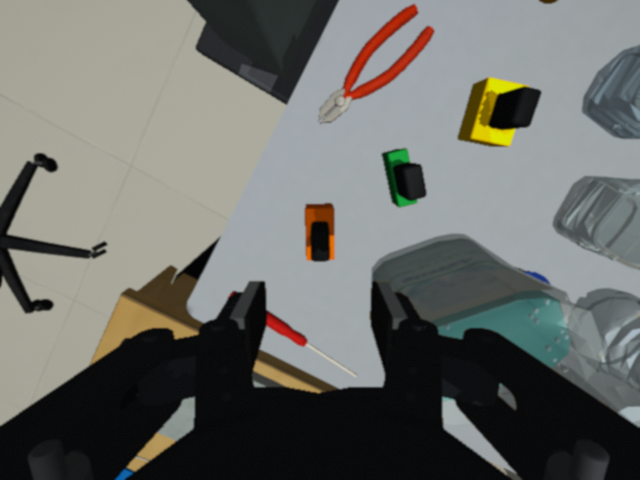

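Wrist view: orange at (305–334, 205–262) with its grip top (311–330, 222–261), within 2 px of my fit. The bottle's edge is at (372,262); I'll check that clearance.

Run:
```python
from fit import *
d=imaging.snapshot("wrist")
T=np.array(d["cam_to_world"]);f=240/np.tan(np.radians(d["fov_y"]/2));s=ctrl.sense();A=R.from_quat(s['orientation']).as_matrix()
print(T[:3,3].round())
for u,v in((372,262),(374,280),(387,248),(435,235),(320,242)):
  for z in(0,62,130,150):
    r=T[:3,:3]@np.array([(u-d["cx"])/f,(v-d["cy"])/f,1]);p=T[:3,3]+r*(z-T[2,3])/r[2]
    print(u,v,z,p.round(),((p-s['position'])@A).round())
```

```text
[ 299. -253.  295.]
372 262 0 [ 392. -316.    0.] [-35.  49. 151.]
372 262 62 [ 372. -302.   62.] [-14.  38.  89.]
372 262 130 [ 351. -288.  130.] [ 9. 27. 21.]
372 262 150 [ 345. -284.  150.] [16. 24.  1.]
374 280 0 [ 403. -330.    0.] [-53.  51. 151.]
374 280 62 [ 381. -314.   62.] [-28.  41.  89.]
374 280 130 [ 357. -296.  130.] [-1. 28. 21.]
374 280 150 [ 350. -291.  150.] [ 7. 25.  1.]
387 248 0 [ 396. -298.    0.] [-21.  62. 151.]
387 248 62 [ 376. -288.   62.] [-3. 49. 89.]
387 248 130 [ 354. -278.  130.] [17. 34. 21.]
387 248 150 [ 347. -275.  150.] [23. 30.  1.]
435 235 0 [ 428. -266.    0.] [ -9. 105. 151.]
435 235 62 [ 401. -263.   62.] [ 6. 83. 89.]
435 235 130 [ 371. -260.  130.] [24. 58. 21.]
435 235 150 [ 362. -259.  150.] [29. 51.  1.]
320 242 0 [ 340. -323.    0.] [-16.   1. 151.]
320 242 62 [ 332. -308.   62.] [ 1.  1. 89.]
320 242 130 [ 322. -292.  130.] [20.  0. 21.]
320 242 150 [ 319. -287.  150.] [25.  0.  1.]
```

Converted, 25 mm is 0.4, 20 mm is 0.32.

Request:
hand_motion:
  increments: {"moves": [[0.032, 0.016, 0.24, 0, 0, 0], [0, 0, 0.4, 0, 0, 0], [0, 0, 0.4, 0, 0, 0], [0, 0, 0.32, 0, 0, 0], [0, 0, 0.24, 0, 0, 0], [0, 0, 0.16, 0, 0, 0], [0, 0, 0.144, 0, 0, 0], [0, 0, 0, 0, 0, 0]]}

```text
time_s: 3.48
position: [331.5, -306.8, 31.8]
orientation: [0.503, 0.864, 0.0, -0.0]
force: [-0.2, -0.3, 0.2]
opening: 0.548
finger_force: 0.0
```

Request:
hand_motion:
  increments: {"moves": [[0, 0, 0, 0, 0, 0], [0, 0, 0, 0, 0, 0], [0, 0, 0, 0, 0, 0], [0, 0, 0, 0, 0, 0], [0, 0, 0, 0, 0, 0], [0, 0, 0, 0, 0, 0]]}
  aperture: 0
  grip_force: 60

```text
time_s: 4.22
position: [332.3, -307.7, 33.1]
orientation: [0.503, 0.864, -0.0, 0.001]
force: [-0.1, 0.5, 6.4]
opening: 0.15
finger_force: 59.3
```

Converted, -50 mm is -0.8, -45 mm is -0.72.

Request:
hand_motion:
  increments: {"moves": [[0, 0, -0.24, 0, 0, 0], [0, 0, -0.48, 0, 0, 0], [0, 0, -0.8, 0, 0, 0], [0, 0, -0.8, 0, 0, 0], [0, 0, -0.8, 0, 0, 0], [0, 0, -0.8, 0, 0, 0], [0, 0, -0.72, 0, 0, 0], [0, 0, -0.4, 0, 0, 0], [0, 0, -0.16, 0, 0, 0], [0, 0, 0, 0, 0, 0]]}

```text
time_s: 5.48
position: [331.7, -307.0, 357.4]
orientation: [0.503, 0.864, -0.0, 0.0]
force: [0.0, 0.3, -0.7]
opening: 0.149
finger_force: 58.5
```

Run:
```python
from fit import *
s=ctrl.sense();A=R.from_quat(s['orientation']).as_matrix();p=s['position']
print(A.round(3).tolist(),s['opening'],s['force'])
print((np.array([498.4,37.4,358])-p)@A)
print("yaw tool y",np.arctan2(A[1,1],A[0,1]))
```

```text
[[-0.493, 0.87, 0.0], [0.87, 0.493, -0.0], [-0.0, 0.0, -1.0]] 0.14933248458334894 [ 0.00887342  0.27739539 -0.74408473]
[217.2961246  314.93439639  -0.65967749]
yaw tool y 0.5160130921943284
```

Converted, 42 mm is 0.672, 37 mm is 0.592.

Request:
hand_motion:
  increments: {"moves": [[0.24, 0.32, 0, 0, 0, 0], [0.4, 0.592, 0, 0, 0, 0], [0.464, 0.672, 0, 0, 0, 0], [0.464, 0.672, 0, 0, 0, 0], [0.464, 0.672, 0, 0, 0, 0], [0.464, 0.672, 0, 0, 0, 0], [0.4, 0.592, 0, 0, 0, 0], [0.32, 0.48, 0, 0, 0, 0], [0.176, 0.24, 0, 0, 0, 0], [0.08, 0.128, 0, 0, 0, 0], [0, 0, 0, 0, 0, 0]]}

```text
time_s: 6.85
position: [498.5, 36.7, 356.8]
orientation: [0.503, 0.864, -0.0, -0.0]
force: [-0.4, -0.6, -0.1]
opening: 0.152
finger_force: 58.6
```

Request:
hand_motion:
  increments: {"moves": [[0, 0, 0, 0, 0, -0.1082], [0, 0, 0, 0, 0, -0.1082], [0, 0, 0, 0, 0, -0.1082], [0, 0, 0, 0, 0, -0.1082], [0, 0, 0, 0, 0, -0.1082], [0, 0, 0, 0, 0, 0], [0, 0, 0, 0, 0, 0]]}

```text
time_s: 7.72
position: [498.6, 36.4, 357.4]
orientation: [0.105, 0.995, -0.0, 0.0]
force: [0.7, 0.3, -0.9]
opening: 0.152
finger_force: 58.6
```

Run:
```python
from fit import *
import cv2
d=imaging.snapshot("wrist");cv2.imwrite("pics/w2.png",d["image"][:,:,::-1])
s=ctrl.sense();A=R.from_quat(s['orientation']).as_matrix();p=s['position']
print(p,A.round(3).tolist(),(np.array([498.4,37.4,358])-p)@A,np.arctan2(A[1,1],A[0,1]))
print(proj(d,pts([(20,37,34),(-20,37,34),(20,-37,34),(-20,-37,34),(28,-46,10),(-28,46,10)],[498.4,37.4,-.2045])).round(0).tolist())
```

```text
[498.585413    36.54921536 357.35318265] [[-0.978, 0.207, 0.0], [0.207, 0.978, -0.0], [-0.0, -0.0, -1.0]] [ 0.35763122  0.79382471 -0.64693694] 1.3620395805107146
[[346.0, 213.0], [346.0, 184.0], [293.0, 213.0], [292.0, 184.0], [288.0, 215.0], [351.0, 177.0]]
```

View pics/w2.png

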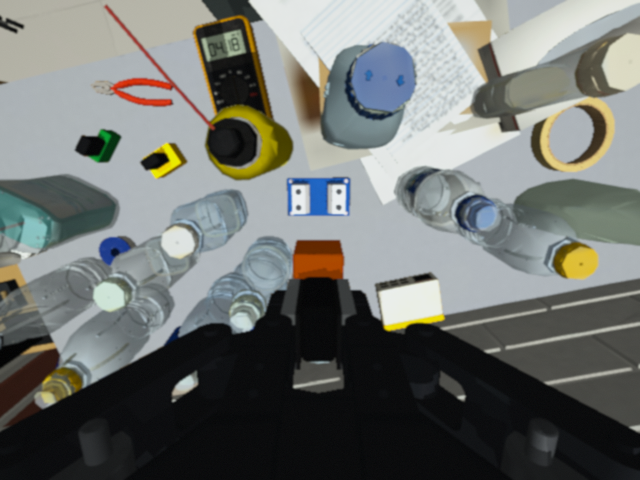

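The jig sits at (289–351, 178–216), unobstructed, matching the fit. I'll descend partway and look closely.

Converted, 40 mm is 0.64, 35 mm is 0.56, -0.004 rad / 1.5708 = -0.0025.

Request:
hand_motion:
  increments: {"moves": [[0, 0.016, 0.24, 0, 0, -0.0025], [0, 0, 0.48, 0, 0, 0], [0, 0, 0.64, 0, 0, 0], [0, 0, 0.64, 0, 0, 0], [0, 0, 0.56, 0, 0, 0], [0, 0, 0.4, 0, 0, 0], [0, 0, 0.24, 0, 0, 0], [0, 0, 0.112, 0, 0, 0], [0, 0, 0, 0, 0, 0], [0, 0, 0, 0, 0, 0]]}

```text
time_s: 9.02
position: [499.7, 38.0, 151.5]
orientation: [0.1, 0.995, 0.0, 0.001]
force: [0.3, -0.9, -0.8]
opening: 0.151
finger_force: 58.6
```

Run:
```python
from fit import *
import cv2
d=imaging.snapshot("wrist");cv2.imwrite("pics/w3.png",cv2.resize(d["image"][:,:,::-1][150:300,220:420],(800,600),interpolation=2))
s=ctrl.sense();A=R.from_quat(s['orientation']).as_matrix();p=s['position']
print(p,(np.array([498.4,37.4,42])-p)@A,np.arctan2(A[1,1],A[0,1]))
q=proj(d,pts([(20,37,34),(-20,37,34),(20,-37,34),(-20,-37,34),(-20,19,34),(-20,-19,34),(28,-46,10),(-28,46,10)],[498.4,37.4,-.2045]))
print(((q-[219.5,149.5])*4).round(0).tolist())
c=p-A[:,0]*1;c[2]-=33-28   # block z28 corners approx
M=[(22,12,p[2]-5),(22,-12,p[2]-5),(-22,12,p[2]-5),(-22,-12,p[2]-5),(-22,12,p[2]-33),(-22,-12,p[2]-33)]
print(((proj(d,pts(M,[c[0],c[1],-.2045]))-[219.5,149.5])*4).round(0).tolist())
```

```text
[499.6747882   38.05246512 151.45441347] [  1.33051368  -0.93220897 109.45172518] 1.3699366593033537
[[575.0, 432.0], [583.0, 237.0], [212.0, 431.0], [205.0, 236.0], [491.0, 237.0], [297.0, 237.0], [186.0, 432.0], [612.0, 181.0]]
[[498.0, 745.0], [303.0, 745.0], [506.0, 405.0], [298.0, 404.0], [490.0, 345.0], [312.0, 344.0]]
```

View pics/w3.png

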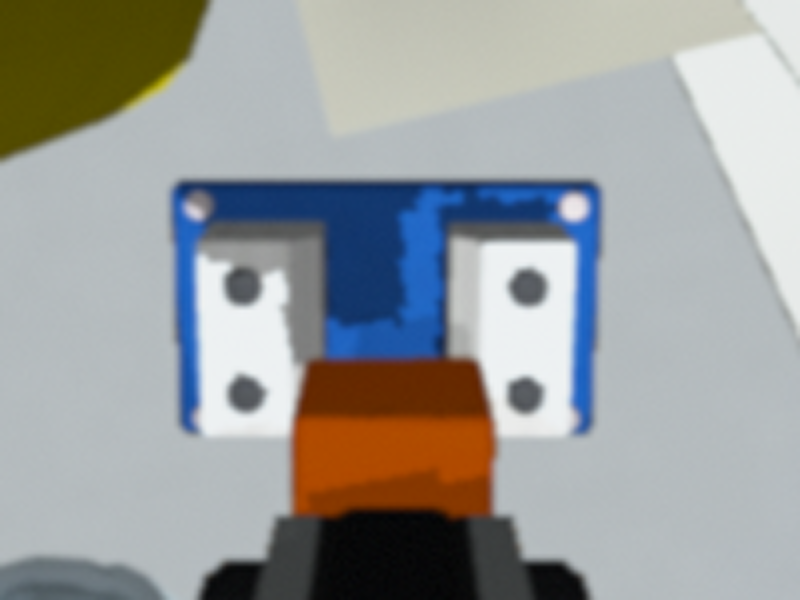

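Run:
```python
from fit import *
d=imaging.snapshot("wrist");s=ctrl.sense();A=R.from_quat(s['orientation']).as_matrix();p=s['position']
cv=lambda L:np.array(L,float)/4+[219.5,149.5]
j,rj=fit(d,[(-20,37,34),(-20,-37,34),(20,37,34),(20,-37,34),(-20,19,34),(-28,46,10),(-28,-46,10)],cv([(577,238),(197,238),(573,435),(199,435),(482,238),(600,183),(173,183)]),[498,37,-.2])
print(j,rj)
for dz in(31,33,35):
  z=p[2]-dz
  b,rb=fit(d,[(-22,12,z+28),(-22,-12,z+28),(-22,12,z),(-22,-12,z)],cv([(493,417),(299,417),(478,359),(308,359)]),[498,37,-.2])
  print(dz,b,rb,"block-jig in tool axes",(np.r_[j[:2]-b[:2],0]@A).round(2),"dyaw",j[2]-b[2])
```

```text
[ 4.98590436e+02  3.58268666e+01 -2.00929285e-01] [[-0.5, 0.3], [0.0, 0.3], [-1.2, -0.3], [1.4, -0.3], [0.3, 0.3], [1.1, -0.2], [-1.0, -0.2]]
31 [ 5.01641990e+02  3.67316545e+01 -2.01319005e-01] [[1.5, 0.6], [-2.6, 0.6], [1.3, -0.7], [-0.9, -0.7]] block-jig in tool axes [ 2.81 -1.5  -0.01] dyaw 0.0003897204210448757
33 [ 5.02220712e+02  3.66186528e+01 -2.01317626e-01] [[1.2, 0.5], [-2.3, 0.5], [1.1, -0.6], [-0.7, -0.6]] block-jig in tool axes [ 3.4  -1.5  -0.01] dyaw 0.00038834119474934203
35 [ 5.02799199e+02  3.65104180e+01 -2.01315327e-01] [[0.8, 0.4], [-1.9, 0.4], [0.9, -0.4], [-0.4, -0.4]] block-jig in tool axes [ 3.99 -1.51 -0.01] dyaw 0.0003860425544473245
```

Converted, 20 mm is 0.32, -1.5 mm is -0.024.

Request:
hand_motion:
  increments: {"moves": [[0.048, -0.024, 0.16, 0, 0, 0], [0, 0, 0.32, 0, 0, 0], [0, 0, 0.32, 0, 0, 0], [0, 0, 0.24, 0, 0, 0], [0, 0, 0.16, 0, 0, 0], [0, 0, 0.08, 0, 0, 0], [0, 0, 0, 0, 0, 0], [0, 0, 0, 0, 0, 0]]}
  grip_force: 60

```text
time_s: 10.12
position: [496.2, 37.2, 71.0]
orientation: [0.1, 0.995, 0.0, 0.001]
force: [0.5, -0.3, -0.9]
opening: 0.152
finger_force: 58.6
```

Request:
hand_motion:
  increments: {"moves": [[0, 0, 0.064, 0, 0, 0], [0, 0, 0.064, 0, 0, 0], [0, 0, 0.048, 0, 0, 0], [0, 0, 0, 0, 0, 0]]}

```text
time_s: 10.62
position: [495.3, 37.2, 58.9]
orientation: [0.1, 0.995, -0.0, -0.0]
force: [-0.2, -0.4, -0.4]
opening: 0.151
finger_force: 58.6
```

Run:
```python
from fit import *
d=imaging.snapshot("wrist")
import cv2
cv2.imwrite("pics/w4.png",cv2.resize(d["image"][:,:,::-1][150:300,220:420],(800,600),interpolation=2))
```

```text
(no output)
```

View pics/w4.png

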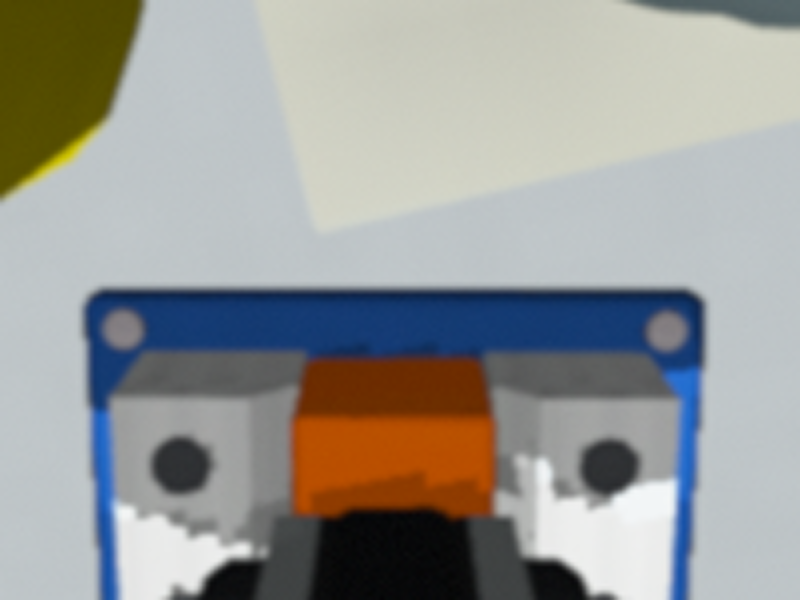

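The block (294–493) is centred between the jaws' outer edges (113, 680) to within half a millimetre. Continue down.

Converted, 4 mm is 0.064, 3 mm is 0.048.

Request:
hand_motion:
  increments: {"moves": [[0, 0.0048, 0.064, 0, 0, 0], [0, 0, 0.064, 0, 0, 0], [0, 0, 0.048, 0, 0, 0], [0, 0, 0.032, 0, 0, 0], [0, 0, 0, 0, 0, 0]]}

```text
time_s: 11.3
position: [495.5, 37.5, 46.1]
orientation: [0.1, 0.995, -0.0, -0.0]
force: [0.2, -0.2, -1.0]
opening: 0.155
finger_force: 58.6
```

Request:
hand_motion:
  increments: {"moves": [[0, 0, 0.024, 0, 0, 0], [0, 0, 0.016, 0, 0, 0], [0, 0, 0.016, 0, 0, 0], [0, 0, 0, 0, 0, 0]]}

```text
time_s: 11.8
position: [495.8, 37.5, 43.1]
orientation: [0.1, 0.995, 0.0, 0.0]
force: [-1.4, -0.9, 2.8]
opening: 0.152
finger_force: 59.0
```

Converted, 0.7 mm is 0.0112.

Request:
hand_motion:
  increments: {"moves": [[0, 0, 0.0112, 0, 0, 0], [0, 0, 0, 0, 0, 0]]}

```text
time_s: 12.05
position: [495.9, 37.5, 43.1]
orientation: [0.1, 0.995, -0.0, 0.0]
force: [-5.8, 0.0, 10.4]
opening: 0.152
finger_force: 60.4
```

Request:
hand_motion:
  increments: {"moves": [[0, 0, 0, 0, 0, 0], [0, 0, 0, 0, 0, 0], [0, 0, 0, 0, 0, 0]]}
  aperture: 0.35

```text
time_s: 12.42
position: [495.6, 37.5, 41.9]
orientation: [0.1, 0.995, 0.0, -0.0]
force: [0.2, 0.3, -0.4]
opening: 0.348
finger_force: 0.0
```

Request:
hand_motion:
  increments: {"moves": [[0, 0, -0.16, 0, 0, 0], [0, 0, -0.4, 0, 0, 0], [0, 0, -0.64, 0, 0, 0], [0, 0, -0.48, 0, 0, 0], [0, 0, -0.16, 0, 0, 0], [0, 0, 0, 0, 0, 0], [0, 0, 0, 0, 0, 0]]}

```text
time_s: 13.3
position: [494.7, 37.5, 155.5]
orientation: [0.1, 0.995, -0.0, -0.001]
force: [0.8, -0.6, 0.0]
opening: 0.348
finger_force: 0.0
```

Run:
```python
from fit import *
d=imaging.snapshot("wrist")
import cv2
cv2.imwrite("pics/w5.png",cv2.resize(d["image"][:,:,::-1][150:300,220:420],(800,600),interpolation=2))
j=[498.6,35.8,-.201]
for x in(-4,0,4):
  M=[(x+a,b,38) for a,b in((-22,12),(-22,-12),(22,12),(22,-12))]+[(x+a,b,72) for a,b in((-12,7),(-12,-7),(12,7),(12,-7))]
  print(x,((proj(d,pts(M,j))-[219.5,149.5])*4).round(0).tolist())
M=[(-20,37,34),(-20,-37,34),(20,37,34),(20,-37,34)]
print(((proj(d,pts(M,j))-[219.5,149.5])*4).round(0).tolist())
```

```text
-4 [[456.0, 236.0], [333.0, 236.0], [453.0, 449.0], [336.0, 449.0], [435.0, 325.0], [354.0, 325.0], [434.0, 457.0], [355.0, 457.0]]
0 [[455.0, 256.0], [333.0, 256.0], [453.0, 468.0], [336.0, 468.0], [434.0, 348.0], [354.0, 348.0], [433.0, 478.0], [355.0, 478.0]]
4 [[455.0, 276.0], [333.0, 276.0], [453.0, 486.0], [336.0, 486.0], [434.0, 370.0], [354.0, 370.0], [433.0, 499.0], [355.0, 499.0]]
[[580.0, 262.0], [209.0, 262.0], [573.0, 452.0], [216.0, 452.0]]
```

View pics/w5.png

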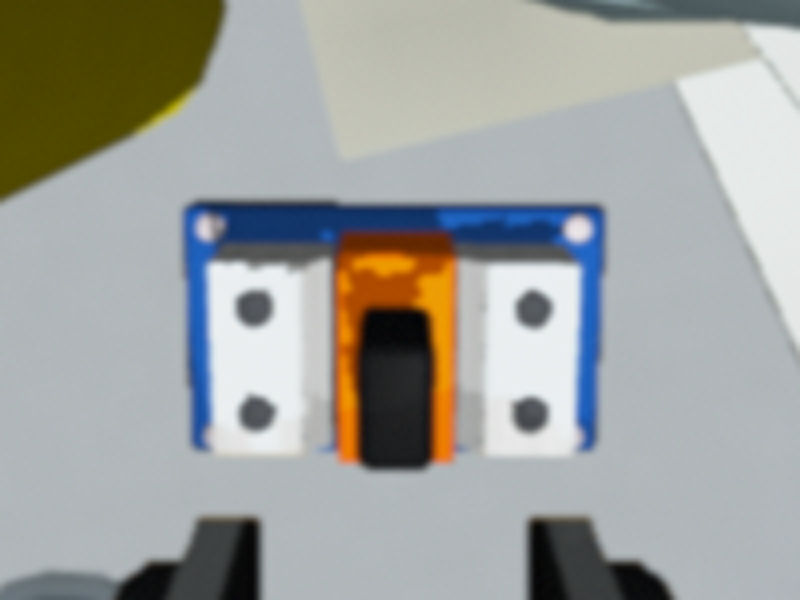

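Orange sits upright in the gap (337–455, 252–462). Its ends are about 1 mm from centred, and it met the floor at the expected height. Green and yellow weren't touched. Handing in.

```bash
python3 -c "
from station import ctrl, imaging, ticket
print(ticket.close_job())"
```

```text
the job is handed in; nothing more can be done
None
```

The orange spacer is upright in the jig gap, on the base and about 1 mm off centre lengthwise; the green and yellow blocks were never touched, and I handed the job in at about 13 s (no verdict was returned).

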